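# Set the polarizer ring to its mark and record the reading

## Task

On the polarizer stage, gently push the ring's lever around by its upright post, using the fingertips or the outside of the fingers and never gripping it, until its pointer stands at the one long mark of the scale, and leave it there. Only then press the round push button on the bench fully down to record the reading, and let it come back up. Leave everything else on the bench where it stands.

Things in the scene. Friction and masses are not known exactly. Their poses are not given: they have to be found in the camera images.
- axis (a point): The vertical turning axis of the ring, at the height of the scale face (30 mm above the bench). The polarizer stage is a round aluminium housing, 224 mm in diameter and 30 mm high, fixed to the bench; a dark knurled ring, 100 mm in diameter, its top 52 mm above the bench (54 mm at the middle), with a green filter in its middle, turns on it.
- post (a point): Centre of the top of the upright dark steel post on the ring's lever: 12 mm in diameter, 71 mm from the axis, standing from the lever's flat arm (top 42 mm above the bench) to 87 mm above the bench. It is pushed sideways, at right angles to the lever. The arm, 12 mm wide, runs radially out from the ring over the scale face to 80 mm from the axis.
- pointer (a point): Tip of the lever's pointer, 84.5 mm from the axis and 37 mm above the bench, on the line from the axis through the post. It goes round with the lever.
- mark (a point): The point on the white scale face where the pointer's tip must stand: 84.5 mm from the axis, 31 mm above the bench, on the long mark's centre line and 2.5 mm inside its inner end. The long mark is a black radial bar 23 mm long (87 to 110 mm from the axis) and 8 mm wide; all the other marks around the scale, every 15 degrees, are 7 mm long and 2 mm wide. The scale is clamped and cannot be turned.
- ring (a joint): Turning angle of the ring with its lever, rad, growing anticlockwise seen from above, between end stops at -1.4 and 1.4; 0 is not at the long mark. The long mark always lies within this travel, anticlockwise of the lever at the start. The ring turns with light friction (about 2 N at the post), has no spring and stays where it is left; more than 30 N from the fingers on the lever or ring is too rough.
- record_top (a point): Centre of the top of the round steel push button, 32 mm in diameter, in a grey housing fixed to the bench. It is pressed straight down.
- record (a joint): Travel of the push button, m: 0 is up, 0.006 is fully down (about 5 N); a spring brings it back up. It counts as pressed from 0.004.
- transducer: Stainless pressure transducer standing upright, loose, 34 mm in diameter, 78 mm high; origin under its centre. To be left alone.
- cap: Yellow nylon protective cap, loose, 42 mm in diameter, 30 mm high; origin under its centre. To be left alone.
- junction_box: Cast aluminium junction box, loose, 84 x 146 x 50 mm over its two glands; origin under its centre. To be left alone.
- fitting: Brass threaded test fitting standing upright, loose, 36 mm across, 46 mm high; origin under its centre. To be left alone.
- wrench: Steel wrench lying loose, 150 mm long along its x axis. To be left alone.
- collar: Steel collar, loose, 48 mm outside, 28 mm bore, 16 mm high; origin under its centre. To be left alone.

How it is judged:
By the outcome, as a careful person would: the job done as asked, in the order asked, and still so for the second after the job is handed in, with the robot touching nothing.
It also fails if it takes over 48 s, if anything falls off the work surface, if the arm or the gripper's body presses on something with over 40 N, if the wrist force passes 120 N, or if a joint passes its speed limit or range.

## Robot

A 6-joint arm with a two-finger parallel gripper is mounted at the origin on the work surface. World frame = base frame: x ahead of the robot, y to its left, z up, the work surface at z = 0. Lengths are in m, angles in rad, forces in N, time in s.
With the tool pointing down it reaches from about 0.275 to 0.75 m from the base axis. Payload 10.2 kg.
Tool frame: the origin (TCP) lies where the fingers leave the gripper's body, on its centre line; the fingertips stand finger_overhang ahead of it and the grasp point (between the pads) lies 54 mm ahead of it (finger_overhang is the distance from the TCP to the fingertips, in m); z points along the fingers, y is the line along which they close (so a half turn about z gives the same grasp; the last joint's range is limited). The gripper opens to 85 mm and grips with 20 to 120 N. Pads are 22 mm wide; open, the fingers measure 114 mm over their backs; the gripper's body (76 mm by 85 mm) begins 54 mm behind the grasp point. The pads swing forward as they close: fully open they stand 13 mm farther back than shut.
Start: joints at [-1.456, 0.313, 1.498, -0, 1.331, -0.223], TCP at [0.174, -0.495, 0.304] pointing down, gripper open.
Joint ranges: [-2.94, 2.94], [-0.97, 2.17], [0.19, 2.56], [-1.23, 4.37], [0.02, 3.11], [-2.88, 2.88]. Speed limits (rad/s): [2.39, 2.39, 3.01, 3.14, 3.14, 3.14].

## Interface

Orientations are given as a unit quaternion [w, x, y, z].
In Python, from workcell import state, grab_frame, job_done, finger_overhang gives the robot as it stands.
- The arm moves only by the shell command python3 -m creep 'ROWS'. ROWS is JSON, a list that holds one entry, the list of rows, each a list of 5 numbers: the closure, from -1 (fully open) to 1 (shut), then the shift along the tool's x, y, z as a fraction of full scale, then the turn about the tool's z as a fraction of full scale. A call has 1 to 12 rows; each row shifts and turns the commanded pose from where the row before left it, along the tool's axes as they then stand; what a row does not reach is not made up. Full scale, the value 1, is 40 mm for a shift and 0.08 rad for a turn. A row lasts 1/12 s, in which the tool goes at most 41.7 mm and 7.16 degrees, less where a joint would pass 70% of its speed; a pose out of reach is approached as far as the arm can. A call with a number of a shift or a turn outside -1 to 1 is refused whole. A call with a gripper value outside its range is refused whole. The fingers move at their own pace and stop on an object; the grip force is fixed at half the most. Time passes only in rows, so rows that do not move let the fingers close. It gives the time, the measured TCP pose, the force, the opening and the grip force at its end, in the units of the state.
- state(): the state, without advancing time (a new reading comes with each control period).
- grab_frame(name): name is "side" or "top"; returns a dict with "frame" (400x640x3 uint8, red, green, blue), "depth" (400x640 float32, m along the optical axis (not along the pixel's ray), 0 where there is no reading), "mtx" (3x3 intrinsics, pixels), "R" (3x3) and "t" (3): a world point X has camera coordinates R X + t. Camera axes: x right, y down, z forward; pixel columns grow to the right and rows downward; lengths in m; the calibration is good to about 2 mm. A picture is of the moment at which its call begins.
- job_done(): hands the job in; it is judged then, once.
The state is a dict: "time": time; "qpos": joint angles; "joint_vel": joint speeds; "joint_efforts": joint torques, N m; "eef_pos": TCP position; "tool_rot": TCP orientation; "contact_force": force on the tool from outside, world axes, zero at the start; "torque": the same for the moment, N m; "opening": finger opening in m; "finger_force": force on a finger pad.
Only numpy, scipy, OpenCV 4.12 (cv2) and the standard library are available. Lean on these libraries where they do the work, as an engineer would, in place of code of your own. Each camera call takes 0.05 s, during which the arm holds its last target. There are 200 camera calls.

## Working session

There is one attempt and no reset: what is moved stays moved. The work goes in short steps, Python scripts to look and compute and a shell command to move; the robot and the scene stay as the last step left them, time stands still between calls to the robot, and variables do not carry over. Pictures are saved under pics/ and viewed, at most 10 in all, crops included, and the job is handed in when it is done.

```bash
mkdir -p pics
cat > h.py <<'E'
import numpy as np,cv2
from workcell import *
def save(g,n): cv2.imwrite('pics/'+n,cv2.cvtColor(g['frame'],cv2.COLOR_RGB2BGR))
def ray(g,u,v,z):
    d=g['R'].T@np.linalg.inv(g['mtx'])@np.array([u,v,1.]);c=-g['R'].T@g['t']
    return c+d*(z-c[2])/d[2]
def proj(g,X):
    p=g['mtx']@(g['R']@np.array(X,float)+g['t']);return p[:2]/p[2]
E
python3 - <<'E'
from h import *
import pickle
for n in('top','side'):
    g=grab_frame(n);save(g,n+'0.png');pickle.dump(g,open(n+'0.pkl','wb'));print(-g['R'].T@g['t'],g['R'])
s=state();print(s,finger_overhang if not callable(finger_overhang) else finger_overhang())
E
```

```text
[0.3633419  0.03450434 1.23831535] [[-0.0092572  -0.99995295 -0.00289742]
 [-0.98225558  0.00963607 -0.18729953]
 [ 0.18731864  0.00111213 -0.98229858]]
[ 0.51244659 -0.6439208   0.4956816 ] [[ 0.99699604 -0.07666562  0.01101261]
 [-0.02827978 -0.49269741 -0.86974106]
 [ 0.07210512  0.86681696 -0.49338545]]
{'time': 0.1, 'qpos': array([-1.45641995e+00,  3.13424021e-01,  1.49836146e+00,  1.44569562e-05,
        1.33099377e+00, -2.23380613e-01]), 'joint_vel': array([ 0.00100682, -0.001407  , -0.00240213, -0.001018  , -0.00023179,
        0.00054281]), 'joint_efforts': array([ 3.00247892e-03, -4.12900579e+01, -2.60141391e+01, -2.36024134e-04,
        3.00119958e-03, -1.80151676e-05]), 'eef_pos': array([ 0.17395399, -0.49519179,  0.30337678]), 'tool_rot': array([-5.92031992e-04,  9.85774002e-01,  1.68075176e-01,  3.93300412e-05]), 'contact_force': array([-0.00106606, -0.3442559 , -0.19525468]), 'torque': array([-0.02746638, -0.00834041,  0.00136173]), 'finger_force': 0.0, 'opening': 0.0853483197979616} 0.0726
```

View pics/top0.png

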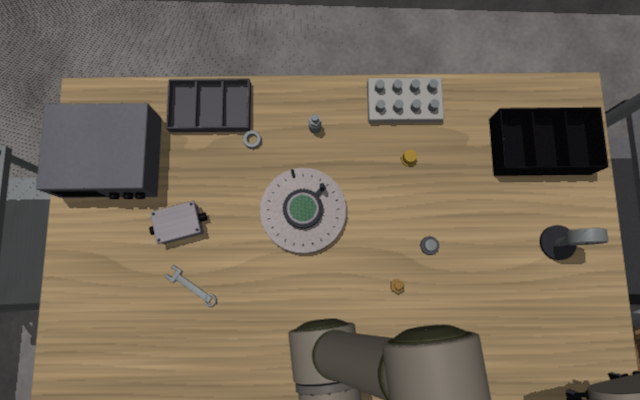

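View pics/side0.png

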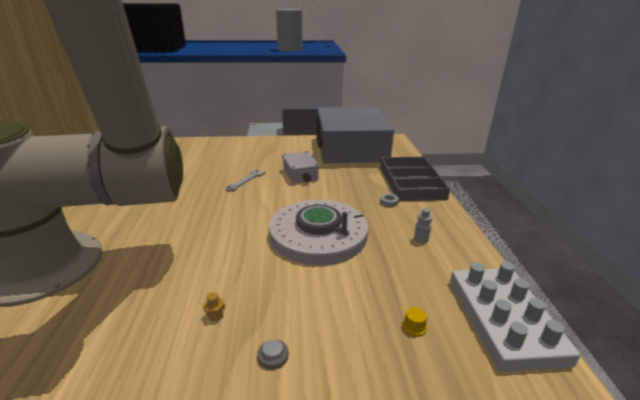

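The top view shows the stage at about (303,210), the lever post at (322,188), the long mark near (293,173) and the grey button at (429,245). I'll enlarge these.

Run:
```python
from h import *
import pickle
g=pickle.load(open('top0.pkl','rb'));f=cv2.cvtColor(g['frame'],cv2.COLOR_RGB2BGR)
a=cv2.resize(f[160:260,253:353],(600,600),interpolation=cv2.INTER_CUBIC)
b=cv2.resize(f[225:265,410:450],(200,200),interpolation=cv2.INTER_CUBIC)
c=np.zeros((600,800,3),np.uint8);c[:,:600]=a;c[:200,600:]=b
h=pickle.load(open('side0.pkl','rb'));f=cv2.cvtColor(h['frame'],cv2.COLOR_RGB2BGR)
c[200:400,600:]=cv2.resize(f[330:380,248:298],(200,200),interpolation=cv2.INTER_CUBIC)
c[400:,600:]=cv2.resize(f[195:245,325:375],(200,200),interpolation=cv2.INTER_CUBIC)
cv2.imwrite('pics/crop.png',c)
# depth at button
print(g['depth'][245,430],h['depth'][350,272])
for G,u,v in((g,430,243),(h,272,350)):
    d=G['depth'][v,u];p=np.linalg.inv(G['mtx'])@np.array([u,v,1])*d;print(G['R'].T@(p-G['t']))
```

```text
1.2171597 0.56916547
[ 0.47991683 -0.24758058  0.02754132]
[ 0.47554902 -0.25444185  0.02096349]
```

View pics/crop.png

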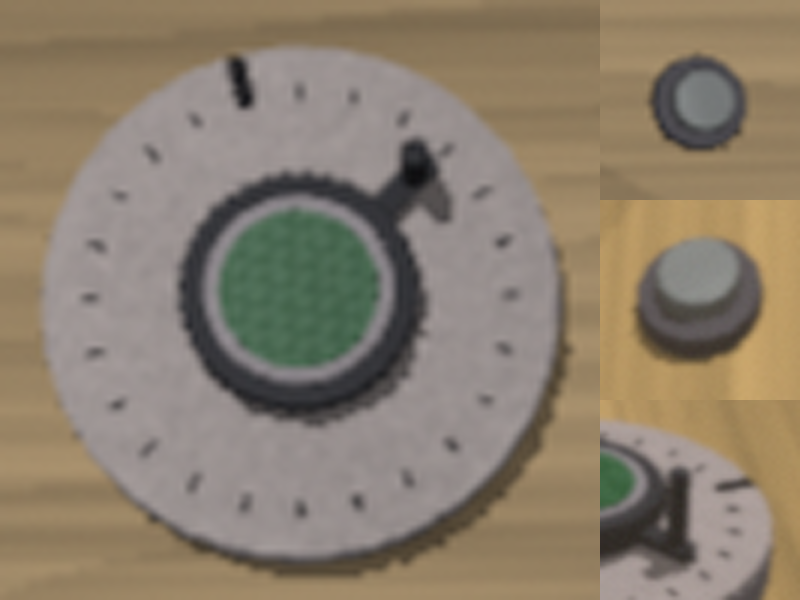

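```bash
cat > tri.py <<'E'
from h import *
def tri(a,pa,b,pb):
    from scipy.optimize import least_squares
    r=least_squares(lambda X:np.r_[proj(a,X)-pa,proj(b,X)-pb],[.5,-.1,.03]);return r.x,r.fun
E
python3 - <<'E'
from tri import *
import pickle
g=pickle.load(open('top0.pkl','rb'));h=pickle.load(open('side0.pkl','rb'))
T=lambda x,y:(x/6+253-.42,y/6+160-.42)
t=[(299,92),(353,97),(404,118),(447,150),(483,193),(503,241),(511,294),(505,349),(486,400),(452,444),(408,479),(357,502),(300,509),(246,502),(194,484),(148,449),(117,404),(95,352),(90,297),(97,246),(120,196),(152,153),(195,119)]
P=np.array([ray(g,*T(*p),.03)[:2] for p in t])
A=np.c_[2*P,np.ones(len(P))];s=np.linalg.lstsq(A,(P**2).sum(1),rcond=None)[0];c=s[:2];print('axis',c,'r',np.sqrt(s[2]+c@c))
an=np.degrees(np.arctan2(*(P-c).T[::-1]));print(np.round(an,1), 'mod15',np.median((an+7.5)%15-7.5))
for p in((236,58),(241,82),(246,106)):
    q=ray(g,*T(*p),.03)[:2]-c;print('mark',np.degrees(np.arctan2(q[1],q[0])),np.hypot(*q))
for p in((411,148),(413,150)):
    q=ray(g,*T(*p),.087)[:2];q-=c;print('post',q+c,np.degrees(np.arctan2(q[1],q[0])),np.hypot(*q))
print('post tri',tri(g,T(412,149),h,(344.1,212.1)))
print('button',tri(g,(106/5+410-.4,98/5+225-.4),h,(98/4+248-.4,70/4+330-.4)))
d=h['depth'];
for u,v in((272,347),(270,346),(275,348)):
    p=np.linalg.inv(h['mtx'])@np.array([u,v,1])*d[v,u];print(h['R'].T@(p-h['t']))
E
```

```text
axis [0.56970452 0.07560394] r 0.09063067272513851
[   0.2  -14.7  -29.9  -44.8  -60.3  -74.7  -89.5 -104.8 -119.6 -134.7
 -149.9 -164.9  179.7  165.1  150.4  134.8  120.   104.5   89.2   75.
   59.7   44.9   29.9] mod15 0.09702889852678709
mark 14.595192868065874 0.10970968427534902
mark 14.944132387185341 0.09873270115678386
mark 15.378756020370462 0.0877958360648429
post [0.62215945 0.02780191] -42.342828504940755 0.07096868402659767
post [0.62130664 0.02698625] -43.294305014074496 0.07089752132496098
post tri (array([0.61996666, 0.02743705, 0.08701263]), array([-0.00983901,  0.69626327,  0.57245894, -0.12020835]))
button (array([ 0.47608523, -0.25068938,  0.02284437]), array([ 0.08030293,  0.4722739 ,  0.27682307, -0.04350862]))
[ 0.47533738 -0.24862409  0.02053187]
[ 0.4722936  -0.24689763  0.02091357]
[ 0.47998467 -0.25181969  0.02181197]
```

```bash
cat >> h.py <<'E'
from scipy.spatial.transform import Rotation as Ro
def rel(X):
    s=state();q=s['tool_rot'];M=Ro.from_quat([q[1],q[2],q[3],q[0]]).as_matrix()
    print('t',s['time'],'pos',s['eef_pos'].round(4),'xyaw',round(np.degrees(np.arctan2(M[1,0],M[0,0])),2),'F',s['contact_force'].round(1),'op',s['opening'])
    print('units',(M.T@(np.array(X)-s['eef_pos'])/.04).round(2))
E
python3 -m creep '[[[1,0,0,0,-1],[1,0,0,0,-1],[1,0,0,0,-1],[1,0,0,0,-1],[1,0,0,0,-1],[1,0,0,0,-1],[1,0,0,0,0]]]'
python3 -c "
from h import *
rel([.596,0,.16])"
```

```text
time: 0.68
eef_pos: [0.174, -0.4952, 0.3036]
tool_rot: [-0.0, 0.917, 0.399, 0.0]
contact_force: [-0.0, 1.1, -0.3]
opening: 0.0009
finger_force: 0.0
t 0.6833 pos [ 0.174  -0.4952  0.3036] xyaw 47.02 F [-0.   1.1 -0.3] op 0.0008606239054446792
units [16.25 -0.72  3.6 ]
```

```bash
python3 -m creep '[[[1,0.4,-0.04,0.1,0],[1,0.8,-0.04,0.15,0],[1,0.8,-0.04,0.15,0],[1,0.8,-0.04,0.15,0],[1,0.8,-0.04,0.15,0],[1,0.8,-0.04,0.15,0],[1,0.8,-0.04,0.15,0],[1,0.8,-0.04,0.15,0],[1,0.8,-0.04,0.15,0],[1,0.8,-0.04,0.15,0],[1,0.8,-0.04,0.15,0],[1,0.8,-0.04,0.15,0]]]'
python3 -m creep '[[[1,0.8,-0.04,0.15,0],[1,0.8,-0.04,0.15,0],[1,0.8,-0.04,0.15,0],[1,0.8,-0.04,0.15,0],[1,0.8,-0.04,0.15,0],[1,0.8,-0.04,0.15,0],[1,0.8,-0.04,0.15,0],[1,0.4,0,0.15,0],[1,0.2,0,0.1,0],[1,0,0,0,0]]]'
python3 -c "
from h import *
rel([.596,0,.134])"
```

```text
time: 1.68
eef_pos: [0.4124, -0.2123, 0.2336]
tool_rot: [-0.0, 0.918, 0.396, -0.0]
contact_force: [0.3, -0.5, 0.2]
opening: 0.0
finger_force: 0.0
time: 2.52
eef_pos: [0.5731, -0.0242, 0.1807]
tool_rot: [-0.001, 0.918, 0.398, -0.001]
contact_force: [-0.3, -1.0, -0.8]
opening: -0.0001
finger_force: 0.0
t 2.5167 pos [ 0.5731 -0.0242  0.1807] xyaw 46.85 F [-0.3 -1.  -0.8] op -9.907222414396104e-05
units [0.83 0.01 1.17]
```

```bash
python3 -m creep '[[[1,0.3,0,0.3,0],[1,0.4,0,0.4,0],[1,0,0,0.3,0],[1,0,0,0.17,0],[1,0,0,0,0]]]'
python3 - <<'E'
from h import *
rel([.596,0,.134])
g=grab_frame('top');h=grab_frame('side')
a=cv2.resize(g['frame'][150:270,243:363],(400,400),interpolation=2);b=cv2.resize(h['frame'][120:270,250:400],(400,400),interpolation=2)
cv2.imwrite('pics/pre.png',np.hstack([a,b])[:,:,::-1])
E
```

```text
time: 2.93
eef_pos: [0.591, -0.0056, 0.1337]
tool_rot: [-0.001, 0.918, 0.397, -0.001]
contact_force: [0.2, 0.1, -0.1]
opening: 0.0
finger_force: 0.0
t 2.9333 pos [ 0.591  -0.0056  0.1337] xyaw 46.78 F [ 0.2  0.1 -0.1] op 1.6657879956889117e-05
units [ 0.19 -0.01 -0.01]
```

View pics/pre.png

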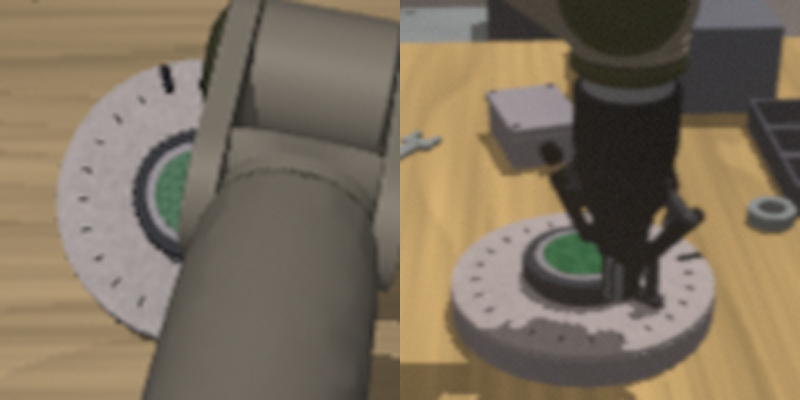

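```bash
python3 -m creep '[[[1,0.15,0,0,0],[1,0.15,0,0,0],[1,0.1,0,0,0],[1,0.07,0,0,0],[1,0.07,0,0,0],[1,0.05,0,0,0],[1,0.05,0,0,0],[1,0.05,0,0,0],[1,0,0,0,0]]]'
python3 -m creep '[[[1,0.07,0.017,0,-0.5],[1,0.07,0.017,0,-0.5],[1,0.07,0.017,0,-0.5],[1,0.07,0.017,0,-0.5],[1,0.07,0.017,0,-0.5],[1,0.07,0.017,0,-0.5],[1,0,0,0,0]]]'
python3 - <<'E'
from h import *
rel([.596,0,.134])
g=grab_frame('top');h=grab_frame('side')
a=cv2.resize(g['frame'][150:270,243:363],(400,400),interpolation=2);b=cv2.resize(h['frame'][170:270,270:370],(400,400),interpolation=2)
cv2.imwrite('pics/p1.png',np.hstack([a,b])[:,:,::-1])
E
```

```text
time: 3.78
eef_pos: [0.6112, 0.0155, 0.1351]
tool_rot: [0.0, 0.918, 0.398, -0.0]
contact_force: [-0.9, -0.7, -0.3]
opening: 0.0001
finger_force: 0.0
time: 4.37
eef_pos: [0.6245, 0.0265, 0.135]
tool_rot: [-0.0, 0.863, 0.505, -0.0]
contact_force: [0.1, -0.2, 0.1]
opening: 0.0002
finger_force: 0.0
t 4.3667 pos [0.6245 0.0265 0.135 ] xyaw 60.7 F [ 0.1 -0.2  0.1] op 0.0001677720066631032
units [-0.93 -0.3   0.02]
```

View pics/p1.png

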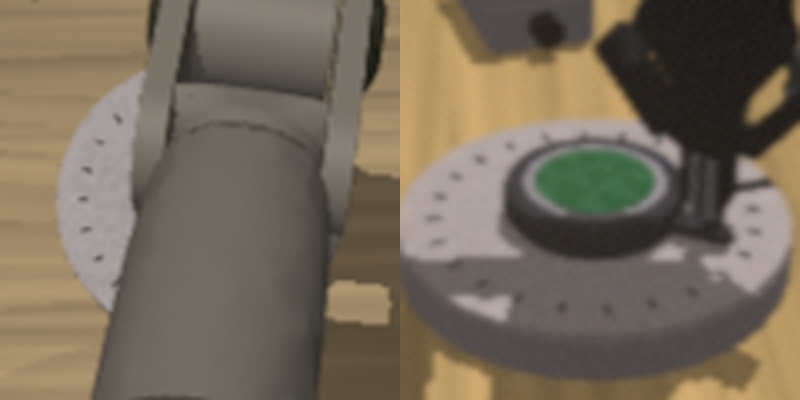

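```bash
python3 -m creep '[[[1,0.07,0.017,0,-0.5],[1,0.07,0.017,0,-0.5],[1,0.07,0.017,0,-0.5],[1,0.07,0.017,0,-0.5],[1,0.07,0.017,0,-0.5],[1,0.07,0.017,0,-0.5],[1,0.07,0.017,0,-0.5],[1,0.07,0.017,0,-0.5],[1,0.07,0.017,0,-0.5],[1,0.07,0.017,0,-0.5],[1,0.07,0.017,0,-0.5],[1,0.07,0.017,0,-0.5]]]'
python3 -m creep '[[[1,0.07,0.017,0,-0.5],[1,0.07,0.017,0,-0.5],[1,0.07,0.017,0,-0.5],[1,0.07,0.017,0,-0.5],[1,0,0,0,0],[1,0,0,0,0]]]'
python3 - <<'E'
from h import *
rel([.596,0,.134])
p=state()['eef_pos'][:2]-[.5697,.0756];print(np.hypot(*p),np.degrees(np.arctan2(p[1],p[0])))
g=grab_frame('top');h=grab_frame('side')
a=cv2.resize(g['frame'][150:270,243:363],(400,400),interpolation=2);b=cv2.resize(h['frame'][180:240,320:380],(400,400),interpolation=2)
cv2.imwrite('pics/p2.png',np.hstack([a,b])[:,:,::-1])
E
```

```text
time: 5.47
eef_pos: [0.6416, 0.0556, 0.135]
tool_rot: [-0.0, 0.718, 0.696, -0.0]
contact_force: [-2.3, -2.2, 0.5]
opening: -0.0002
finger_force: 0.9
time: 5.97
eef_pos: [0.6442, 0.0671, 0.1351]
tool_rot: [0.0, 0.662, 0.75, 0.0]
contact_force: [-0.0, -0.5, 0.4]
opening: 0.0003
finger_force: 0.0
t 5.9667 pos [0.6442 0.0671 0.1351] xyaw 97.17 F [-0.  -0.5  0.4] op 0.0003066095518949072
units [-1.51 -1.41  0.03]
0.07503582548131421 -6.541603502716125
```

View pics/p2.png

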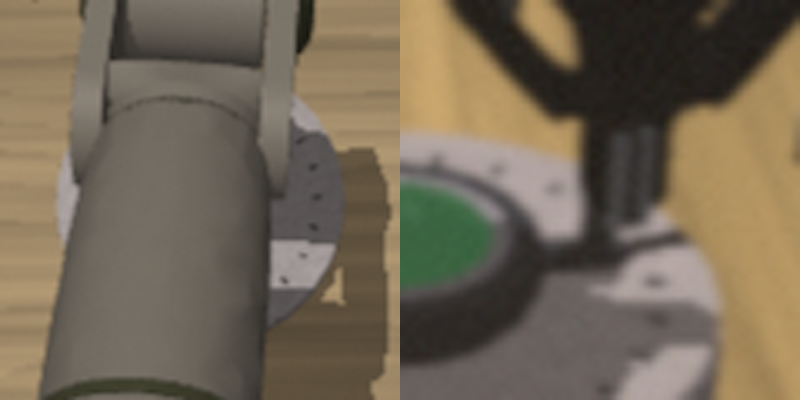

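```bash
python3 -m creep '[[[1,-0.2,0,0,0],[1,-0.6,0,0,0],[1,-0.8,0,-0.4,0],[1,-0.9,0,-0.6,0],[1,-0.9,0,0,0],[1,-0.9,0,0,0],[1,-0.9,0,0,0],[1,0,0,0,0],[1,0,0,0,0]]]'
python3 - <<'E'
from h import *
import pickle
rel([.6442,.0671,.1351])
g=grab_frame('top');h=grab_frame('side')
pickle.dump((g,h),open('v1.pkl','wb'))
a=cv2.resize(g['frame'][160:220,263:323],(500,500),interpolation=2);b=cv2.resize(h['frame'][180:240,320:380],(300,300),interpolation=2)
c=np.zeros((500,800,3),np.uint8);c[:,:500]=a;c[:300,500:]=b
cv2.imwrite('pics/p3.png',c[:,:,::-1])
E
```

```text
time: 6.82
eef_pos: [0.6701, -0.1405, 0.1739]
tool_rot: [-0.0, 0.662, 0.749, 0.0]
contact_force: [-0.0, 1.5, -0.6]
opening: 0.0002
finger_force: 0.0
t 6.8167 pos [ 0.6701 -0.1405  0.1739] xyaw 97.06 F [-0.   1.5 -0.6] op 0.0001944304077212721
units [ 5.23 -0.01  0.97]
```

View pics/p3.png

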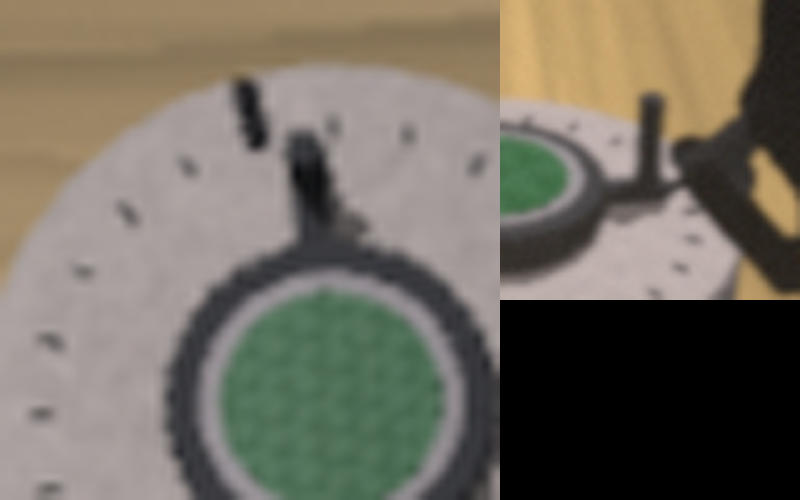

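Run:
```python
from h import *
import pickle
g,h=pickle.load(open('v1.pkl','rb'));s=500/60;c=np.array([.5697,.0756])
T=lambda x,y:(x/s+263-.44,y/s+160-.44)
for p,z in(((303,147),.087),((301,147),.087),((305,147),.087),((240,85),.03),((251,113),.03),((260,143),.03)):
    q=ray(g,*T(*p),z)[:2]-c;print(p,np.degrees(np.arctan2(q[1],q[0])).round(2),np.hypot(*q).round(4))
print([ (np.array(proj(g,[*(c+.071*np.array([np.cos(a),np.sin(a)])),.087]))-[263,160])*s+3.7 for a in np.radians([4,6,8,10,15])])
```

```text
(303, 147) 5.64 0.0713
(301, 147) 6.11 0.0713
(305, 147) 5.16 0.0712
(240, 85) 15.51 0.1088
(251, 113) 14.99 0.0991
(260, 143) 14.85 0.089
[array([309.90277488, 147.25658355]), array([301.61350829, 148.04300774]), array([293.35445648, 149.11045283]), array([285.13534967, 150.45770013]), array([264.82578685, 155.03908467])]
```

```bash
python3 -m creep '[[[1,0.7,0,0.3,0],[1,0.9,0,0.67,0],[1,0.9,0,0,0],[1,0.9,0,0,0],[1,0.9,0,0,0],[1,0.5,0,0,0],[1,0.2,0,0,0],[1,0.1,0,0,0],[1,0.06,0,0,0],[1,0.05,0,0,0],[1,0.02,0,0,0],[1,0,0,0,0]]]'
python3 -m creep '[[[1,0.06,0.015,0,-0.4],[1,0.07,0.017,0,-0.5],[1,0.07,0.017,0,-0.5],[1,0.05,0.013,0,-0.35],[1,0.03,0.007,0,-0.2],[1,0,0,0,0],[1,0,0,0,0]]]'
python3 - <<'E'
from h import *
rel([.6446,.0793,.1351])
p=state()['eef_pos'][:2]-[.5697,.0756];print(np.hypot(*p),np.degrees(np.arctan2(p[1],p[0])))
E
```

```text
time: 7.92
eef_pos: [0.6444, 0.0662, 0.1373]
tool_rot: [0.0, 0.661, 0.75, -0.0]
contact_force: [0.3, 0.6, -0.5]
opening: -0.0002
finger_force: 0.0
time: 8.5
eef_pos: [0.645, 0.0783, 0.1373]
tool_rot: [0.0, 0.601, 0.799, 0.0]
contact_force: [1.5, -1.8, -1.1]
opening: 0.0001
finger_force: 0.9
t 8.5 pos [0.645  0.0783 0.1373] xyaw 106.16 F [ 1.5 -1.8 -1.1] op 0.00014001896428940947
units [ 0.03 -0.    0.06]
0.07534321683891948 2.0167692354078537
```

Nearly there (about 0.8° short by estimate). I'll back away and look.

```bash
python3 -m creep '[[[1,-0.2,0,0,0],[1,-0.6,0,0,0],[1,-0.8,0,-0.4,0],[1,-0.9,0,-0.6,0],[1,-0.9,0,0,0],[1,-0.9,0,0,0],[1,-0.9,0,0,0],[1,-0.9,0,0,0],[1,-0.9,0,0,0],[1,0,0,0,0],[1,0,0,0,0]]]'
python3 - <<'E'
from h import *
import pickle
rel([.645,.0783,.1373])
F={n:[grab_frame(n) for _ in range(4)] for n in('top','side')}
pickle.dump(F,open('v2.pkl','wb'))
m={n:np.mean([x['frame'] for x in F[n]],0).astype(np.uint8) for n in F}
a=cv2.resize(m['top'][160:210,273:323],(500,500),interpolation=2);b=cv2.resize(m['side'][190:240,330:380],(300,300),interpolation=2)
c=np.zeros((500,800,3),np.uint8);c[:,:500]=a;c[:300,500:]=b
cv2.imwrite('pics/p4.png',c[:,:,::-1])
E
```

```text
time: 9.42
eef_pos: [0.7223, -0.1916, 0.1755]
tool_rot: [-0.001, 0.602, 0.799, -0.0]
contact_force: [0.4, 0.6, -0.6]
opening: 0.0003
finger_force: 0.0
t 9.4167 pos [ 0.7223 -0.1916  0.1755] xyaw 106.02 F [ 0.4  0.6 -0.6] op 0.0003040228370804489
units [7.02 0.01 0.96]
```

View pics/p4.png

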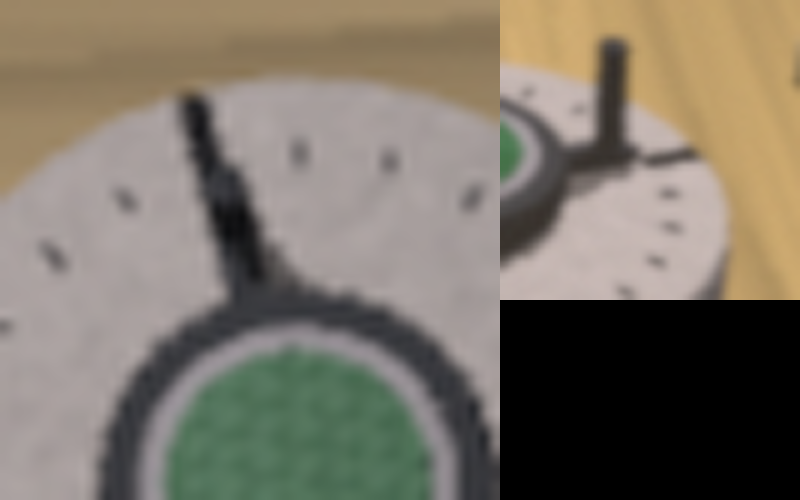

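Run:
```python
from h import *
import pickle
F=pickle.load(open('v2.pkl','rb'));g,h=F['top'][0],F['side'][0];c=np.array([.5697,.0756])
T=lambda x,y:(x/10+273-.45,y/10+160-.45)
for p,z in(((222,183),.087),((225,183),.087),((228,183),.087),((193,100),.03),((205,132),.03)):
    q=ray(g,*T(*p),z)[:2]-c;print(p,np.degrees(np.arctan2(q[1],q[0])).round(2),np.hypot(*q).round(4))
P=lambda r,a,z:[*(c+r*np.array([np.cos(np.radians(a)),np.sin(np.radians(a))])),z]
for a in(13,14,15,16):
    print(a,'top post',(proj(g,P(.071,a,.087))-[273,160]+.45)*10,'side tip',(proj(h,P(.0845,a,.037))-[330,190]+.4)*6+[500,0],'post',(proj(h,P(.071,a,.087))-[330,190]+.4)*6+[500,0])
print('side mark ends',[(proj(h,P(r,15,.031))-[330,190]+.4)*6+[500,0] for r in(.087,.11)])
# row-wise dark centroid in top view
m=np.mean([x['frame'] for x in F['top']],0).mean(2)
for v in range(169,190):
    w=np.clip(110-m[v,285:305],0,None);print(v,round((w*np.arange(285,305)).sum()/w.sum(),2),round(w.sum()))
for z,rs in((.03,(.09,.1,.11)),(.087,(.065,.071,.077)),(.042,(.055,.06,.065))):print(z,[proj(g,P(r,15,z)).round(2) for r in rs])
```

```text
(222, 183) 14.04 0.0715
(225, 183) 13.46 0.0713
(228, 183) 12.88 0.0711
(193, 100) 14.79 0.109
(205, 132) 14.31 0.0998
13 top post [227.54331739 183.65970085] side tip [644.4845945  152.94596301] post [618.02330907  43.64952648]
14 top post [222.68680402 184.84216219] side tip [643.02591563 151.02135806] post [616.78851648  42.10996721]
15 top post [217.85094422 186.1069016 ] side tip [641.50948267 149.11252207] post [615.50283839  40.58240488]
16 top post [213.03716593 187.45355824] side tip [639.93595679 147.21992219] post [614.16682008  39.06722758]
side mark ends [array([646.60419906, 161.28405188]), array([700.72950308, 151.46470248])]
169 291.56 42
170 291.99 144
171 292.18 170
172 292.31 163
173 292.62 160
174 292.94 154
175 293.04 176
176 293.6 171
177 294.38 212
178 294.81 205
179 295.08 232
180 295.41 282
181 295.69 354
182 296.01 371
183 296.17 356
184 296.67 306
185 297.16 332
186 297.49 309
187 297.93 330
188 298.71 329
189 299.73 412
0.03 [array([293.58, 176.4 ]), array([292.59, 172.8 ]), array([291.6 , 169.22])]
0.087 [array([294.96, 180.43]), array([294.34, 178.16]), array([293.71, 175.89])]
0.042 [array([296.85, 188.07]), array([296.35, 186.24]), array([295.84, 184.41])]
```

```bash
python3 -m creep '[[[1,0.7,0,0.3,0],[1,0.9,0,0.67,0],[1,0.9,0,0,0],[1,0.9,0,0,0],[1,0.9,0,0,0],[1,0.9,0,0,0],[1,0.9,0,0,0],[1,0.5,0,0,0],[1,0.2,0,0,0],[1,0.1,0,0,0],[1,0.05,0,0,0],[1,0,0,0,0]]]'
python3 -c "
from h import *
rel([.6446,.0796,.1373])"
```

```text
time: 10.82
eef_pos: [0.6461, 0.0746, 0.1396]
tool_rot: [0.0, 0.601, 0.8, 0.0]
contact_force: [0.6, -1.1, -0.4]
opening: -0.0003
finger_force: 0.0
t 10.8167 pos [0.6461 0.0746 0.1396] xyaw 106.17 F [ 0.6 -1.1 -0.4] op -0.00027157054616160504
units [ 0.13 -0.    0.06]
```

```bash
python3 -m creep '[[[1,0.03,0,0,0],[1,0.03,0,0,0],[1,0.03,0,0,0],[1,0.02,0,0,0],[1,0.02,0,0,0],[1,0,0,0,0],[1,0,0,0,0]]]'
python3 -c "
from h import *
rel([.6446,.0796,.1373])"
```

```text
time: 11.4
eef_pos: [0.6444, 0.0803, 0.1395]
tool_rot: [0.0, 0.6, 0.8, 0.0]
contact_force: [1.9, -1.0, -1.4]
opening: 0.0
finger_force: 0.9
t 11.4 pos [0.6444 0.0803 0.1395] xyaw 106.21 F [ 1.9 -1.  -1.4] op 1.2743845422472691e-05
units [-0.02 -0.    0.06]
```

```bash
python3 -m creep '[[[1,-0.2,0,0,0],[1,-0.6,0,0,0],[1,-0.8,0,-0.4,0],[1,-0.9,0,-0.6,0],[1,-0.9,0,0,0],[1,-0.9,0,0,0],[1,-0.9,0,0,0],[1,-0.9,0,0,0],[1,-0.9,0,0,0],[1,0,0,0,0],[1,0,0,0,0]]]'
python3 - <<'E'
from h import *
import pickle
rel([.476,-.25,.12])
F={n:[grab_frame(n) for _ in range(4)] for n in('top','side')}
pickle.dump(F,open('v3.pkl','wb'))
m={n:np.mean([x['frame'] for x in F[n]],0).astype(np.uint8) for n in F}
a=cv2.resize(m['top'][160:210,273:323],(500,500),interpolation=2);b=cv2.resize(m['side'][190:240,330:380],(300,300),interpolation=2)
c=np.zeros((500,800,3),np.uint8);c[:,:500]=a;c[:300,500:]=b
cv2.imwrite('pics/p5.png',c[:,:,::-1])
for k in('v2.pkl','v3.pkl'):
    m=np.mean([x['frame'] for x in pickle.load(open(k,'rb'))['top']],0).mean(2)
    r=[]
    for v in range(169,190):
        w=np.clip(110-m[v,285:305],0,None);r.append(round((w*np.arange(285,305)).sum()/w.sum(),2))
    print(r)
E
```

```text
time: 12.32
eef_pos: [0.7218, -0.1896, 0.1778]
tool_rot: [-0.001, 0.601, 0.799, 0.0]
contact_force: [-0.0, 0.4, 0.5]
opening: -0.0
finger_force: 0.0
t 12.3167 pos [ 0.7218 -0.1896  0.1778] xyaw 106.05 F [-0.   0.4  0.5] op -4.392863380616091e-05
units [ 0.25 -6.32  1.45]
[np.float64(291.56), np.float64(291.99), np.float64(292.18), np.float64(292.31), np.float64(292.62), np.float64(292.94), np.float64(293.04), np.float64(293.6), np.float64(294.38), np.float64(294.81), np.float64(295.08), np.float64(295.41), np.float64(295.69), np.float64(296.01), np.float64(296.17), np.float64(296.67), np.float64(297.16), np.float64(297.49), np.float64(297.93), np.float64(298.71), np.float64(299.73)]
[np.float64(291.56), np.float64(292.0), np.float64(292.17), np.float64(292.31), np.float64(292.63), np.float64(292.94), np.float64(293.04), np.float64(293.38), np.float64(293.83), np.float64(294.25), np.float64(294.34), np.float64(294.55), np.float64(294.62), np.float64(294.97), np.float64(295.24), np.float64(295.7), np.float64(296.45), np.float64(296.89), np.float64(297.18), np.float64(297.68), np.float64(299.2)]
```

View pics/p5.png

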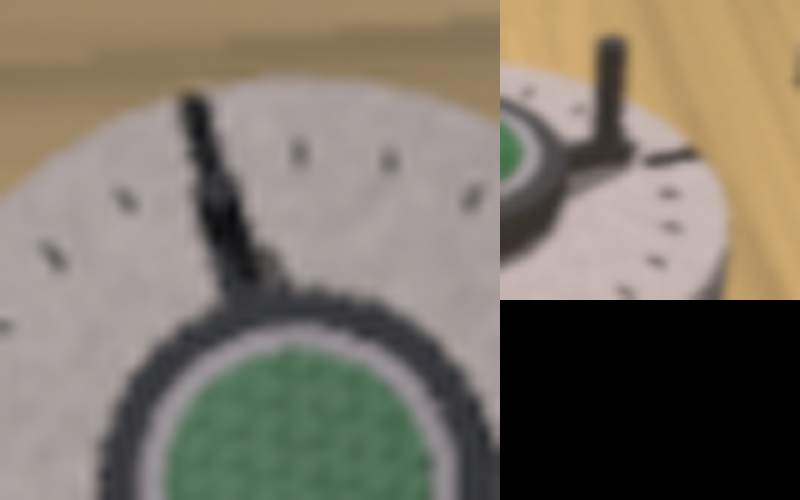

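Run:
```python
from h import *
import pickle
c=np.array([.5697,.0756])
def cen(I):
    r=[]
    for v in range(170,185):
        w=I[v,285:305];r.append((w*np.arange(285,305)).sum()/max(w.sum(),1e-6))
    return np.array(r)
def ren(g,a,ma=15.05,S=16):
    I=np.zeros((40*S,40*S),np.uint8)
    def hull(P):
        q=np.array([(proj(g,[*(c+p[:2]),p[2]])-[275,160]+.5)*S for p in P]).astype(np.float32)
        cv2.fillConvexPoly(I,cv2.convexHull(q).astype(np.int32),255)
    def box(r0,r1,w,z,a):
        t=np.radians(a);e=np.array([np.cos(t),np.sin(t)]);n=np.array([-e[1],e[0]])
        hull([[*(r*e+s*w/2*n),z_] for r in(r0,r1) for s in(-1,1) for z_ in z])
    box(.087,.11,.008,(.03,),ma);box(.045,.08,.012,(.036,.042),a)
    t=np.radians(a);p=.071*np.array([np.cos(t),np.sin(t)])
    hull([[p[0]+.006*np.cos(k),p[1]+.006*np.sin(k),z] for k in np.linspace(0,6.28,24) for z in(.042,.087)])
    J=cv2.resize(I,(40,40),interpolation=cv2.INTER_AREA).astype(float);O=np.zeros((400,640));O[160:200,275:315]=J;return O
for k in('v2.pkl','v3.pkl'):
    F=pickle.load(open(k,'rb'))['top'];m=cen(np.clip(100-np.mean([x['frame'] for x in F],0).mean(2),0,None))
    A=np.arange(11,19,.25);L=[cen(ren(F[0],a))-m for a in A]
    e=[np.sum((x[8:14]-x[:5].mean())**2) for x in L];i=np.argmin(e);print(k,A[i],L[i].round(2))
```

```text
v2.pkl 13.75 [-0.22 -0.16 -0.04  0.06 -0.07  0.13  0.35  0.23  0.15  0.02 -0.12 -0.07
 -0.2  -0.14 -0.3 ]
v3.pkl 15.5 [-0.23 -0.15 -0.04  0.05 -0.06  0.13  0.04  0.25 -0.09 -0.17 -0.11  0.07
 -0.03 -0.07 -0.14]
```

```bash
python3 -m creep '[[[1,0.03,-0.4,0,0],[1,0.03,-0.8,0,0],[1,0.03,-0.8,0,0],[1,0.03,-0.8,0,0],[1,0.03,-0.8,0,0],[1,0.03,-0.8,0,0],[1,0.03,-0.8,0,0],[1,0.03,-0.7,0.4,0],[1,0,-0.3,0.5,0],[1,0,-0.12,0.4,0],[1,0,0,0.15,0],[1,0,0,0,0]]]'
python3 - <<'E'
from h import *
rel([.476,-.25,.095])
g=grab_frame('top');h=grab_frame('side')
a=cv2.resize(g['frame'][190:290,380:480],(400,400),interpolation=2);b=cv2.resize(h['frame'][290:390,220:320],(400,400),interpolation=2)
cv2.imwrite('pics/p6.png',np.hstack([a,b])[:,:,::-1])
print(proj(h,[.476,-.25,.0228])-[220,290])
E
```

```text
time: 13.72
eef_pos: [0.4765, -0.2482, 0.1199]
tool_rot: [-0.001, 0.6, 0.8, 0.0]
contact_force: [-0.2, 0.4, -0.9]
opening: -0.0003
finger_force: 0.0
t 13.7167 pos [ 0.4765 -0.2482  0.1199] xyaw 106.21 F [-0.2  0.4 -0.9] op -0.00025040275845548135
units [-0.04 -0.02  0.62]
[52.33594418 56.70195588]
```

View pics/p6.png

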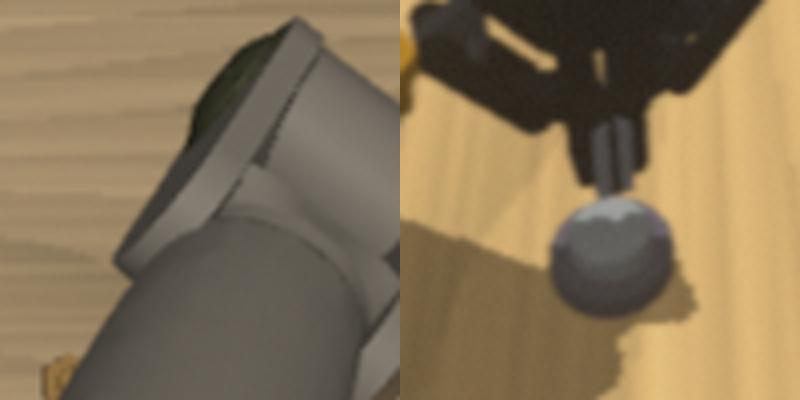

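```bash
python3 -m creep '[[[1,0,0,0.2,0],[1,0,0,0.15,0],[1,0,0,0.1,0],[1,0,0,0.1,0],[1,0,0,0.05,0],[1,0,0,0.03,0],[1,0,0,0,0],[1,0,0,0,0]]]'
```

```text
time: 14.48
eef_pos: [0.4768, -0.2486, 0.0955]
tool_rot: [0.0, 0.6, 0.8, 0.0]
contact_force: [0.0, -0.9, 0.1]
opening: -0.0001
finger_force: 0.0
```

```bash
python3 -m creep '[[[1,0,0,0.05,0],[1,0,0,0.04,0],[1,0,0,0,0],[1,0,0,0,0]]]'
python3 -m creep '[[[1,0,0,0.04,0],[1,0,0,0.03,0],[1,0,0,0,0],[1,0,0,0,0]]]'
```

```text
time: 14.82
eef_pos: [0.4769, -0.2487, 0.0921]
tool_rot: [0.0, 0.6, 0.8, -0.0]
contact_force: [1.7, -0.9, 2.1]
opening: -0.0001
finger_force: 1.4
time: 15.15
eef_pos: [0.4769, -0.2487, 0.0893]
tool_rot: [0.0, 0.6, 0.8, -0.0]
contact_force: [1.7, -0.8, 4.3]
opening: 0.0003
finger_force: 2.2
```

```bash
python3 -m creep '[[[1,0,0,0.025,0],[1,0,0,0,0],[1,0,0,0,0]]]'
python3 -m creep '[[[1,0,0,0.025,0],[1,0,0,0,0],[1,0,0,0,0]]]'
```

```text
time: 15.4
eef_pos: [0.4769, -0.2487, 0.0886]
tool_rot: [0.0, 0.6, 0.8, -0.0]
contact_force: [0.4, -0.9, 8.0]
opening: -0.0001
finger_force: 4.3
time: 15.65
eef_pos: [0.477, -0.2487, 0.0884]
tool_rot: [0.001, 0.6, 0.8, -0.0]
contact_force: [-4.1, 2.0, 18.5]
opening: -0.0003
finger_force: 9.0
```

The force jumped and the tool stopped going down, so the button is at its stop. I'll lift off and check the pointer once more.

```bash
python3 -m creep '[[[1,0,0,-0.1,0],[1,0,0,-0.2,0],[1,0,0,-0.4,0],[1,0,0,-0.8,0],[1,0,0,-0.8,0],[1,0,0,-0.5,0],[1,0,0,0,0],[1,0,0,0,0],[1,0,0,0,0],[1,0,0,0,0]]]'
python3 - <<'E'
from h import *
import pickle
g=grab_frame('top');a=np.mean([x['frame'] for x in pickle.load(open('v3.pkl','rb'))['top']],0)
d=np.abs(g['frame'].astype(float)-a).mean(2);print('stage diff',d[165:250,265:325].mean(),d[170:195,285:305].max())
h=grab_frame('side')
G=pickle.load(open('side0.pkl','rb'));print('button depth change',np.nanmedian(h['depth'][344:351,267:278]-G['depth'][344:351,267:278]))
E
```

```text
time: 16.48
eef_pos: [0.4762, -0.2481, 0.1976]
tool_rot: [-0.002, 0.6, 0.8, 0.0]
contact_force: [0.9, -0.1, 0.7]
opening: -0.0002
finger_force: 0.0
stage diff 16.663480392156863 7.0
button depth change -0.00014817715
```

The pointer hasn't moved since the last check (the rest of the difference in the image is the arm and its shadow), and the button is back up.

```bash
python3 -c "
from workcell import *
print(job_done())"
```

```text
the job is handed in; nothing more can be done
None
```

I pushed the pointer to the long mark, where it stands within about 0.5° (0.7 mm at the tip) by the camera. I then pressed the button to its stop, it came back up, and the job is handed in at about 16.5 s.

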